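Clear the base, stack the mixing tubs and put the lid on

TASK

Put the clean paint-mixing tubs away: move the paint tube left lying on the grey base into the crate, then stack every tub on the bench onto the base, in any order, each turned so that its lugs drop into the notches below and it sits fully down and level. Then find the tubs' white lid with the bar handle among the things in the crate and fit it on the top tub in the same way. Leave everything else in the crate and do not disturb the brush pot, the spray can or the small paint pot.

Things in the scene. Friction and masses are not known exactly. Their poses are not given: they have to be found in the camera images.
- base: Heavy grey base of the tub set, fixed: plate 118 x 88 x 4 mm (x, y, z; white stripe at its front, -x) with a hollow rim 94 x 64 mm, 3 mm thick, top 14 mm above the bench. Notches in the rim, 8 mm deep: front 35 mm wide, back 19 mm. Origin: centre of the underside. The first tub fully home has its origin 8 mm above this one; each further tub, then the lid, sits 40 mm higher.
- crate: Plywood crate, fixed, open at the top, 272 x 212 x 55 mm outside (x, y, z), walls and floor 6 mm thick. It holds the lid among other loose things, each lying on its floor. Origin: centre of the underside.
- lid: White lid of the tub set, lying upright somewhere in the crate: foot with lugs as on the tubs 0 to 6 mm above the origin, plate 94 x 64 mm from 6 to 10 mm, bar handle 46 mm long (x) and 14 mm wide (y) from 10 to 38 mm. Origin: centre of the underside of the foot; wide lug to -x, where a black stripe marks the plate. 60 g. Fits one way round only.
- jar_lid: Round red jar lid, 66 mm across, 32 mm high with a knob; belongs in the crate. Origin: centre of the underside.
- tape: Roll of blue tape, 82 mm across, 24 mm high, lying flat; belongs in the crate. Origin: centre of the underside.
- paint_tube1: Metal paint tube with a green band, left lying across the rim of the base: flat-sided body 95 mm long (x), 26 mm wide (y), 18 mm high, with a white cap 16 mm across that brings the length to 119 mm. It belongs in the crate. Origin: underside, 2.5 mm from the middle of the body towards the cap (-x). 70 g.
- paint_tube2: The like with a red band, lying in the crate, where it belongs.
- eraser: Pink eraser block, 16 x 40 x 12 mm (x, y, z); belongs in the crate. Origin: centre of the underside.
- sharpener: Brass pencil sharpener, 25 x 15 x 12 mm, lying inside the roll of tape; belongs in the crate. Origin: centre of the underside.
- stir_stick: Flat wooden stirring stick, 110 x 12 x 5 mm; belongs in the crate. Origin: centre of the underside.
- brush_jar: White pot of brushes, 72 mm across, 95 mm high, with the brushes about 210 mm high; stands on the bench. Origin: centre of the underside.
- spray_can: Red spray can, 58 mm across, 170 mm high; stands on the bench. Origin: centre of the underside.
- paint_pot: Small yellow paint pot, 64 mm across, 60 mm high; stands on the bench. Origin: centre of the underside.
- tub1: Yellow tub, may be absent. Open top, 94 x 64 mm (x, y), walls 3 mm. Foot, 0 to 6 mm above the origin: tapered plug 85 x 55 mm (1.5 mm play each side in a rim) with end lugs flush with the end walls, 32 mm wide in front (-x, white patch), 16 mm at the back. Walls from 6 to 46 mm; rim notches as on the base. Stacks one way round. Origin: centre of the underside. About 100 g.
- tub2: Magenta tub, may be absent. Open top, 94 x 64 mm (x, y), walls 3 mm. Foot, 0 to 6 mm above the origin: tapered plug 85 x 55 mm (1.5 mm play each side in a rim) with end lugs flush with the end walls, 32 mm wide in front (-x, white patch), 16 mm at the back. Walls from 6 to 46 mm; rim notches as on the base. Stacks one way round. Origin: centre of the underside. About 100 g.
- tub3: Orange tub, may be absent. Open top, 94 x 64 mm (x, y), walls 3 mm. Foot, 0 to 6 mm above the origin: tapered plug 85 x 55 mm (1.5 mm play each side in a rim) with end lugs flush with the end walls, 32 mm wide in front (-x, white patch), 16 mm at the back. Walls from 6 to 46 mm; rim notches as on the base. Stacks one way round. Origin: centre of the underside. About 100 g.
- tub4: Blue tub, may be absent. Open top, 94 x 64 mm (x, y), walls 3 mm. Foot, 0 to 6 mm above the origin: tapered plug 85 x 55 mm (1.5 mm play each side in a rim) with end lugs flush with the end walls, 32 mm wide in front (-x, white patch), 16 mm at the back. Walls from 6 to 46 mm; rim notches as on the base. Stacks one way round. Origin: centre of the underside. About 100 g.
- tub5: Green tub, may be absent. Open top, 94 x 64 mm (x, y), walls 3 mm. Foot, 0 to 6 mm above the origin: tapered plug 85 x 55 mm (1.5 mm play each side in a rim) with end lugs flush with the end walls, 32 mm wide in front (-x, white patch), 16 mm at the back. Walls from 6 to 46 mm; rim notches as on the base. Stacks one way round. Origin: centre of the underside. About 100 g.
- tub6: Purple tub, may be absent. Open top, 94 x 64 mm (x, y), walls 3 mm. Foot, 0 to 6 mm above the origin: tapered plug 85 x 55 mm (1.5 mm play each side in a rim) with end lugs flush with the end walls, 32 mm wide in front (-x, white patch), 16 mm at the back. Walls from 6 to 46 mm; rim notches as on the base. Stacks one way round. Origin: centre of the underside. About 100 g.
There are look-alikes about, which are no part of the job. Of the things that look like the tape, the smaller one is meant.

How it is judged (in metres and radians):
On the way:
1. every tub is stacked on the base, lugs home in the notches (horizontal distance between each of tub1, tub2, tub3, tub4, tub5, tub6 and base below 0.012 m and angle between each of tub1, tub2, tub3, tub4, tub5, tub6's own z axis and vertical below 0.04 rad and angle between the x axis of each of tub1, tub2, tub3, tub4, tub5, tub6 and the x axis of base, either way round below 0.25 rad and (z of tub1 in the frame of base between 0.006 and 0.01 m or z of tub1 in the frame of base between 0.046 and 0.05 m or z of tub1 in the frame of base between 0.086 and 0.09 m or z of tub1 in the frame of base between 0.126 and 0.13 m or z of tub1 in the frame of base between 0.166 and 0.17 m or z of tub1 in the frame of base between 0.206 and 0.21 m) and linear speed of each of tub1, tub2, tub3, tub4, tub5, tub6 below 0.03 m/s and (z of tub2 in the frame of base between 0.006 and 0.01 m or z of tub2 in the frame of base between 0.046 and 0.05 m or z of tub2 in the frame of base between 0.086 and 0.09 m or z of tub2 in the frame of base between 0.126 and 0.13 m or z of tub2 in the frame of base between 0.166 and 0.17 m or z of tub2 in the frame of base between 0.206 and 0.21 m) and (z of tub3 in the frame of base between 0.006 and 0.01 m or z of tub3 in the frame of base between 0.046 and 0.05 m or z of tub3 in the frame of base between 0.086 and 0.09 m or z of tub3 in the frame of base between 0.126 and 0.13 m or z of tub3 in the frame of base between 0.166 and 0.17 m or z of tub3 in the frame of base between 0.206 and 0.21 m) and (z of tub4 in the frame of base between 0.006 and 0.01 m or z of tub4 in the frame of base between 0.046 and 0.05 m or z of tub4 in the frame of base between 0.086 and 0.09 m or z of tub4 in the frame of base between 0.126 and 0.13 m or z of tub4 in the frame of base between 0.166 and 0.17 m or z of tub4 in the frame of base between 0.206 and 0.21 m) and (z of tub5 in the frame of base between 0.006 and 0.01 m or z of tub5 in the frame of base between 0.046 and 0.05 m or z of tub5 in the frame of base between 0.086 and 0.09 m or z of tub5 in the frame of base between 0.126 and 0.13 m or z of tub5 in the frame of base between 0.166 and 0.17 m or z of tub5 in the frame of base between 0.206 and 0.21 m) and (z of tub6 in the frame of base between 0.006 and 0.01 m or z of tub6 in the frame of base between 0.046 and 0.05 m or z of tub6 in the frame of base between 0.086 and 0.09 m or z of tub6 in the frame of base between 0.126 and 0.13 m or z of tub6 in the frame of base between 0.166 and 0.17 m or z of tub6 in the frame of base between 0.206 and 0.21 m)), for 0.2 s.
At the end, for the whole second after the job is handed in: All tubs present and, on top, the lid form one stack on the base: tilt under 0.04 rad, within 12 mm and 0.25 rad of the base's axis, each within 2 mm of its fully seated height (8 mm + 40 mm per level above the base's origin), at rest. All else in the crate and the paint tube lie in it (all of step 1 and horizontal distance between lid and base below 0.012 m and angle between lid's own z axis and vertical below 0.04 rad and angle between the x axis of lid and the x axis of base, either way round below 0.25 rad and (z of lid in the frame of base between 0.166 and 0.17 m or z of lid in the frame of base between 0.206 and 0.21 m or z of lid in the frame of base between 0.246 and 0.25 m) and linear speed of lid below 0.03 m/s and z of lid in the frame of tub1 above 0.03 m and z of lid in the frame of tub2 above 0.03 m and z of lid in the frame of tub3 above 0.03 m and z of lid in the frame of tub4 above 0.03 m and z of lid in the frame of tub5 above 0.03 m and z of lid in the frame of tub6 above 0.03 m and x of jar_lid in the frame of crate between -0.13 and 0.13 m and y of jar_lid in the frame of crate between -0.1 and 0.1 m and z of each of jar_lid, tape, paint_tube1, paint_tube2, eraser, sharpener, stir_stick in the frame of crate below 0.06 m and x of tape in the frame of crate between -0.13 and 0.13 m and y of tape in the frame of crate between -0.1 and 0.1 m and x of paint_tube1 in the frame of crate between -0.13 and 0.13 m and y of paint_tube1 in the frame of crate between -0.1 and 0.1 m and x of paint_tube2 in the frame of crate between -0.13 and 0.13 m and y of paint_tube2 in the frame of crate between -0.1 and 0.1 m and x of eraser in the frame of crate between -0.13 and 0.13 m and y of eraser in the frame of crate between -0.1 and 0.1 m and x of sharpener in the frame of crate between -0.13 and 0.13 m and y of sharpener in the frame of crate between -0.1 and 0.1 m and x of stir_stick in the frame of crate between -0.13 and 0.13 m and y of stir_stick in the frame of crate between -0.1 and 0.1 m); the robot touches nothing.
It fails at once if the brush pot is shifted by more than 30 mm or tipped (distance of brush_jar from where it was at the start of the episode above 0.03 m or angle between brush_jar's own z axis and vertical above 0.4 rad).
It fails at once if the spray can is shifted by more than 30 mm or tipped (distance of spray_can from where it was at the start of the episode above 0.03 m or angle between spray_can's own z axis and vertical above 0.4 rad).
It fails at once if the small paint pot is shifted by more than 30 mm or tipped (distance of paint_pot from where it was at the start of the episode above 0.03 m or angle between paint_pot's own z axis and vertical above 0.4 rad).
Of tub1, tub2, tub3, tub4, tub5, tub6 only 4 to 6 are there at a start; the rules pass over those that are not, and their reading is None.
At some moment in a run one of tub1, tub2, tub3, tub4, tub5, tub6 may be knocked a few centimetres aside while the robot is not near it.
It also fails if it takes over 210 s, if anything falls off the work surface, if the arm or the gripper's body presses on something with over 40 N, if the wrist force passes 120 N, or if a joint passes its speed limit or range.

ROBOT

A 6-joint arm with a two-finger parallel gripper is mounted at the origin on the work surface. World frame = base frame: x ahead of the robot, y to its left, z up, the work surface at z = 0. Lengths are in mm, angles in rad, forces in N, time in s.
With the tool pointing down it reaches from about 275 to 750 mm from the base axis. Payload 10.2 kg.
Tool frame: the origin (TCP) lies midway between the tips of the shut fingers; the grasp point (between the pads) lies 19 mm behind it (ctrl.grasp_offset is the distance from the TCP to the grasp point, in mm); z points along the fingers, y is the line along which they close (so a half turn about z gives the same grasp; the last joint's range is limited). The gripper opens to 85 mm and grips with 20 to 120 N. Pads are 22 mm wide; open, the fingers measure 114 mm over their backs; the gripper's body (76 mm by 85 mm) begins 54 mm behind the grasp point. The pads swing forward as they close: fully open they stand 13 mm farther back than shut.
Start: joints at [-1.427, 0.313, 1.498, -0, 1.331, -0.223], TCP at [188.269, -490.088, 231.294] pointing down, gripper open.
Joint ranges: [-2.94, 2.94], [-0.97, 2.17], [0.19, 2.56], [-1.23, 4.37], [0.02, 3.11], [-2.88, 2.88]. Speed limits (rad/s): [2.39, 2.39, 3.01, 3.14, 3.14, 3.14].

INTERFACE

Orientations are given as a unit quaternion [w, x, y, z].
In Python, from rig import ctrl, viewer, models gives the robot as it stands. The module is installed in compiled form; this text tells all that it offers.
- The arm moves only by the shell command python3 -m pendant 'ROWS' [OPENING] [FORCE]. ROWS is text: rows parted by semicolons, each of 4 numbers parted by spaces: the shift along the tool's x, y, z in m, then the turn about the tool's z in rad. In form: x y z yaw; .... A call has 1 to 10 rows; each row shifts and turns the commanded pose from where the row before left it, along the tool's axes as they then stand; what a row does not reach is not made up. A row lasts 1/8 s, in which the tool goes at most 62.5 mm and 10.7 degrees, less where a joint would pass 70% of its speed; a pose out of reach is approached as far as the arm can. A call is refused whole if a number of a shift passes 0.0625 or a number of a turn 0.188, either way. A call with a gripper value outside its range is refused whole. OPENING is the opening, from 0 (shut) to 1 (fully open), set as the call begins (- or left out, the last holds). The fingers move at their own pace and stop on an object; FORCE is the grip in N (left out, the last holds). Time passes only in rows, so rows that do not move let the fingers close. It gives the time, the measured TCP pose, the force, the opening and the grip force at its end, in the units of the state.
- ctrl.sense(): the state, without advancing time (a new reading comes with each control period).
- viewer.capture(name): name is "side" or "top" or "wrist"; returns a dict with "color" (384x512x3 uint8, red, green, blue), "vertical_fov" (degrees; the focal length in pixels is half the picture's height over the tangent of half this angle, whatever the lens; pixels are square), "cx", "cy" (the principal point, pixels), "dist" ([k1, k2, p1, p2, k3] as OpenCV has them; the pictures are not rectified), "pose" (4x4, takes a point from camera to world coordinates). Camera axes: x right, y down, z forward; pixel columns grow to the right and rows downward; lengths in mm; the calibration is good to about 2 mm. A picture is of the moment at which its call begins. There is no depth.
- ctrl.finish_job(): hands the job in; it is judged then, once.
Trained networks look in the newest picture that a camera, given by its name, has taken for a name from the list of things; names that differ only in an ending like _2 or _b are one class to them, and where a whole thing is asked for, a point or a joint stands for the part that bears it (a point fixed in the world has none). Each returns a list of dicts, best first, with "p" (0 to 1); they miss things now and then, are a little off and sometimes report something else, mostly with a low value. They report only what shows in the picture. A call takes as long as a camera call. They do not tell look-alikes from the thing itself.
- models.boxes_of(camera, query): "at" ([x, y, z] in mm, in world coordinates, good to about 4 mm: the middle of the surface that is visible of it).
The state is a dict: "time_s": time; "joints": joint angles; "dq": joint speeds; "tau": joint torques, N m; "eef_pos": TCP position; "ee_rot": TCP orientation; "force": force on the tool from outside, world axes, zero at the start; "wrist_torque": the same for the moment, N m; "grip_width": opening from 0.0 (shut) to 1.0 (fully open); "grip_force": force on a finger pad.
Only numpy, scipy, OpenCV 4.12 (cv2) and the standard library are available. Lean on these libraries where they do the work, as an engineer would, in place of code of your own. Each camera call takes 0.05 s, during which the arm holds its last target. There are 200 camera calls.

## Working session

There is one attempt and no reset: what is moved stays moved. The work goes in short steps, Python scripts to look and compute and a shell command to move; the robot and the scene stay as the last step left them, time stands still between calls to the robot, and variables do not carry over. Pictures are saved under pics/ and viewed, at most 14 in all, crops included, and the job is handed in when it is done.

```bash
mkdir -p pics; cat > h.py <<'E'
import numpy as np, cv2, json
from rig import ctrl, viewer, models
def cap(n,f=None):
    r=viewer.capture(n)
    if f: cv2.imwrite('pics/'+f,r['color'][:,:,::-1])
    return r
def K(r):
    f=192/np.tan(np.radians(r['vertical_fov'])/2)
    return np.array([[f,0,r['cx']],[0,f,r['cy']],[0,0,1.]])
def px2w(r,px,z):
    p=cv2.undistortPoints(np.array(px,float).reshape(-1,1,2),K(r),np.array(r['dist'],float)).reshape(-1,2)
    d=np.c_[p,np.ones(len(p))]@r['pose'][:3,:3].T; o=r['pose'][:3,3]
    t=(np.array(z)-o[2])/d[:,2]
    return o+d*np.reshape(t,(-1,1))
def w2px(r,P):
    T=np.linalg.inv(r['pose'])
    return cv2.projectPoints(np.array(P,float).reshape(-1,3),cv2.Rodrigues(T[:3,:3])[0],T[:3,3],K(r),np.array(r['dist'],float))[0].reshape(-1,2)
E
python3 - <<'E'
from h import *
for n in ['side','top','wrist']:
    r=cap(n,n+'0.png'); print(n,r['vertical_fov'],r['cx'],r['cy'],r['dist'],r['pose'].round(3).tolist())
for q in ['base','crate','lid','paint_tube1','tub1','tub2','tub3','tub4','tub5','tub6','jar_lid','tape','eraser','stir_stick','brush_jar','spray_can','paint_pot']:
    print(q,[(np.round(d['at']).tolist(),round(d['p'],2)) for d in models.boxes_of('top',q)[:3]])
print(ctrl.sense())
E
```

```text
side 43.684207245154596 251.77150040702546 195.4011585744065 [-0.02178952  0.          0.          0.          0.        ] [[-0.695, -0.359, 0.623, -662.838], [-0.719, 0.369, -0.589, 1139.63], [-0.019, -0.857, -0.515, 1025.068], [0.0, 0.0, 0.0, 1.0]]
top 44.03727438441823 257.605906044391 188.77041077047494 [-0.00077431  0.          0.          0.          0.        ] [[-0.023, -0.992, 0.121, 368.182], [-0.999, 0.02, -0.025, 25.938], [0.022, -0.121, -0.992, 1464.893], [0.0, 0.0, 0.0, 1.0]]
wrist 61.60502170889091 252.8503002975204 192.53205086033242 [-0.05538629  0.          0.          0.          0.        ] [[0.36, -0.898, -0.252, 251.834], [-0.933, -0.347, -0.096, -464.893], [-0.001, 0.269, -0.963, 372.759], [0.0, 0.0, 0.0, 1.0]]
base [([634.0, -63.0, 4.0], 0.73), ([441.0, -357.0, 18.0], 0.61)]
crate [([513.0, -344.0, 5.0], 0.86)]
lid [([434.0, -265.0, 18.0], 0.73)]
paint_tube1 [([618.0, -79.0, 32.0], 0.84), ([574.0, -270.0, 23.0], 0.7)]
tub1 [([448.0, 250.0, 6.0], 0.9), ([461.0, 400.0, 16.0], 0.88), ([606.0, 284.0, 12.0], 0.81)]
tub2 [([448.0, 250.0, 6.0], 0.9), ([461.0, 400.0, 
[... 782 characters left out ...]
oints': array([-1.42744180e+00,  3.12917882e-01,  1.49770252e+00, -1.43102001e-05,
        1.33102329e+00, -2.23372154e-01]), 'dq': array([ 4.46295213e-04,  1.26721845e-03, -8.80492312e-06,  1.34624803e-03,
       -3.71180537e-04, -1.24451804e-03]), 'tau': array([-3.47781752e-04, -4.12164009e+01, -2.59903979e+01, -1.54799986e-04,
        4.70172490e-04, -1.26629041e-05]), 'eef_pos': array([ 188.24360998, -490.08991185,  231.28406993]), 'ee_rot': array([-2.57811887e-05,  9.83235682e-01,  1.82339224e-01, -5.92390378e-06]), 'force': array([-0.32780421, -0.78659184, -1.47969475]), 'wrist_torque': array([ 0.02554619,  0.00028036, -0.04607969]), 'grip_force': 0.0, 'grip_width': 0.9986340417702453}
```

View pics/top0.png

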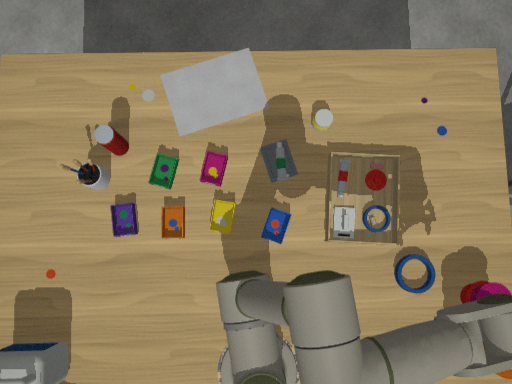

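View pics/side0.png

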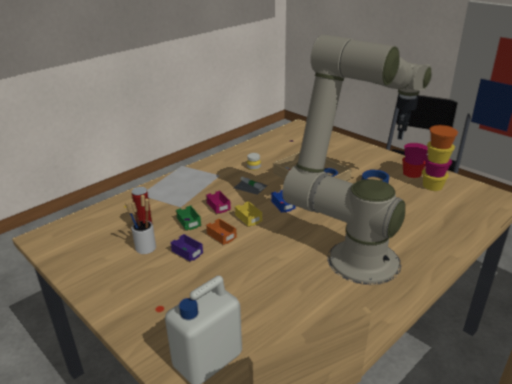

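The top picture shows six tubs: purple (124,219), green (165,171), orange (173,222), magenta (213,168), yellow (222,216) and blue (276,226). The base with the green-band tube is at (280,161) and the crate at (363,198). In the crate, the white lid is at (343,221), and a larger tape look-alike lies outside at (414,273). I'll move the wrist camera between the base and the crate for a closer look.

```bash
cat >> h.py <<'E'
def heading():
    q=ctrl.sense()['ee_rot']; return 2*np.arctan2(q[2],q[1])
def go(x,y,z,h):
    """print: yaw to turn first, then shift in m along the turned tool axes"""
    s=ctrl.sense(); p=s['eef_pos']; yaw=heading()-h; yaw=(yaw+np.pi)%(2*np.pi)-np.pi
    d=np.array([x,y,z])-p; c,sn=np.cos(h),np.sin(h)
    print('yaw %.3f then x %.4f y %.4f z %.4f | t %.1f j6 %.2f j1 %.2f'%(yaw,(d[0]*c+d[1]*sn)/1e3,(d[0]*sn-d[1]*c)/1e3,-d[2]/1e3,s['time_s'],s['joints'][5],s['joints'][0]))
E
python3 -c "
from h import *
go(540,-220,330,0)"
```

```text
yaw 0.367 then x 0.3518 y -0.2701 z -0.0987 | t 1.0 j6 -0.22 j1 -1.43
```

```bash
python3 -m pendant '0 0 -0.05 0.18; 0 0 -0.05 0.187; 0.05 -0.0386 0 0; 0.05 -0.0386 0 0; 0.05 -0.0386 0 0; 0.05 -0.0386 0 0; 0.05 -0.0386 0 0; 0.05 -0.0386 0 0; 0.052 -0.0386 0 0; 0 0 0 0' 1 40
python3 - <<'E'
from h import *
go(540,-220,330,0)
r=cap('wrist','w1.png')
cv2.imwrite('pics/w1b.png',cv2.resize(r['color'][:,:,::-1],(800,600),interpolation=cv2.INTER_CUBIC))
np.save('w1.npy',r,allow_pickle=True)
E
```

```text
time_s: 2.25
eef_pos: [537.5, -221.0, 330.5]
ee_rot: [-0.0, 1.0, 0.002, -0.0]
force: [-1.0, -0.2, -0.1]
grip_width: 1.001
grip_force: 0.0
yaw 0.005 then x 0.0025 y -0.0010 z 0.0005 | t 2.2 j6 0.97 j1 -0.59
```

View pics/w1b.png

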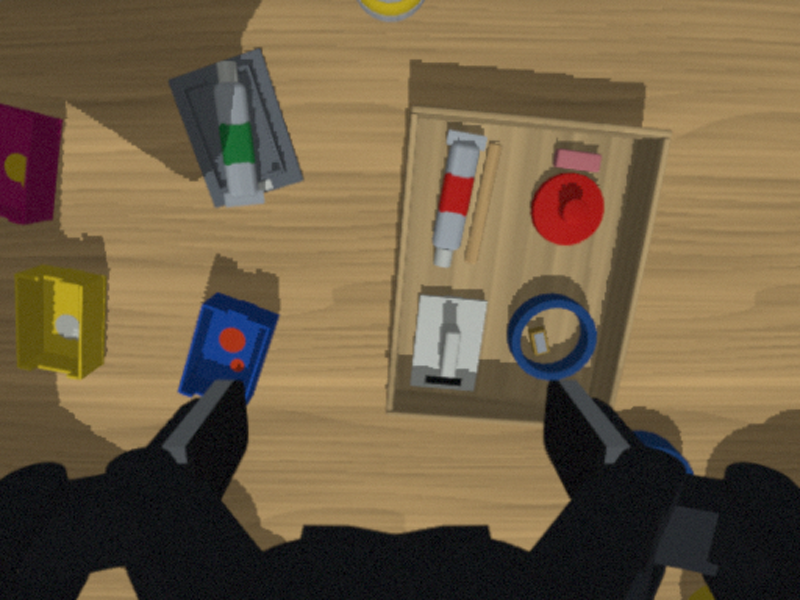

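The wrist view (800-pixel scale) shows:
- **Tube on the base:** cap at (227,72), crimped end at (240,203). The base stripe is at its lower edge, so its front faces the robot.
- **In the crate:** red-band tube (456,195), stick (485,200), eraser (578,160), jar lid (568,208), small tape (552,337) and the white lid with bar handle (448,342), black stripe toward the robot.

Only one white lid shows. There is a gap for the tube beside the stick, around (508,190).

```bash
python3 - <<'E'
from h import *
r=np.load('w1.npy',allow_pickle=True).item()
def P(l,z): return px2w(r,np.array(l)*.64,z)
t=P([(228,82),(241,204)],[26,26]); print('tube cap end, crimp end',t.round(0)[:,:2].tolist())
d=t[0]-t[1]; h=np.arctan2(d[1],d[0]); m=t.mean(0); print('tube mid',m.round(),h,np.linalg.norm(d))
b=P([(169,80),(260,47),(303,182),(215,207)],4); print('base',b.mean(0).round(),b.round()[:,:2].tolist())
l=P([(418,296),(487,297),(474,391),(411,386)],16); print('lid',l.mean(0).round(),l.round()[:,:2].tolist())
g=P([(517,140),(503,250)],20);print('gap',g.round()[:,:2].tolist(), 'stick',P([(495,143),(472,261)],11).round()[:,:2].tolist(),'jar',P([(568,208)],20).round()[:,:2], 'rtube',P([(464,140),(440,262)],20).round()[:,:2].tolist())
go(m[0],m[1],120,h)
E
```

```text
tube cap end, crimp end [[669.0, -80.0], [568.0, -84.0]]
tube mid [619. -82.  26.] 0.04249300039038918 101.11063735039204
base [631. -78.   4.] [[675.0, -20.0], [701.0, -103.0], [586.0, -136.0], [564.0, -53.0]]
lid [ 435. -271.   16.] [[482.0, -242.0], [482.0, -307.0], [385.0, -299.0], [390.0, -237.0]]
gap [[624.0, -325.0], [527.0, -318.0]] stick [[621.0, -308.0], [515.0, -292.0]] jar [[ 566. -375.]] rtube [[623.0, -279.0], [516.0, -261.0]]
yaw -0.040 then x 0.0884 y -0.1370 z 0.2107 | t 2.3 j6 0.97 j1 -0.60
```

```bash
python3 -m pendant '0 0 0 -0.04; 0.03 -0.0457 0.04 0; 0.03 -0.0457 0.05 0; 0.029 -0.0457 0.06 0; 0 0 0.06 0; 0 0 0.05 0; 0 0 0.03 0; 0 0 0.025 0; 0 0 0 0' 0.65 40
python3 -m pendant '0 0 0 0; 0 0 0 0;0 0 0 0;0 0 0 0' 0 40
python3 -m pendant '0 0 -0.03 0; 0 0 -0.05 0; 0 0 -0.05 0; 0 0 0 0'
python3 -c "
from h import *
go(575,-317,130,-0.05)
r=cap('wrist','w2.png')"
```

```text
time_s: 3.42
eef_pos: [604.7, -105.8, 39.6]
ee_rot: [-0.001, 1.0, 0.019, -0.002]
force: [-0.2, -0.9, 0.2]
grip_width: 0.649
grip_force: 0.0
time_s: 3.92
eef_pos: [606.2, -104.8, 41.2]
ee_rot: [0.0, 1.0, 0.02, 0.0]
force: [-0.2, 0.4, 0.3]
grip_width: 0.001
grip_force: 0.0
time_s: 4.42
eef_pos: [607.6, -105.2, 175.1]
ee_rot: [0.001, 1.0, 0.02, 0.004]
force: [0.8, -0.2, -0.6]
grip_width: -0.004
grip_force: 0.0
yaw 0.090 then x -0.0220 y 0.2131 z 0.0451 | t 4.4 j6 1.17 j1 -0.36
```

View pics/w2.png

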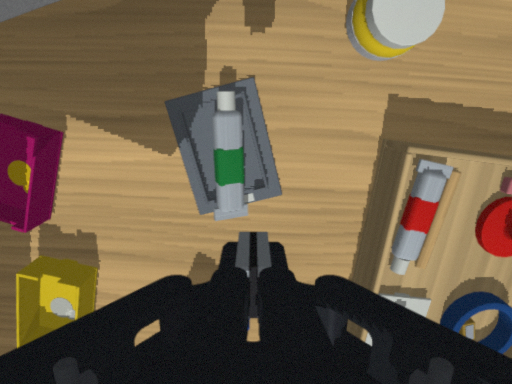

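Rows with a combined shift over 62.5 mm were cut short, so the fingers closed on air beside the tube and nothing was touched. The tube lies from (227,108) to (231,214), so I'll aim again.

```bash
python3 - <<'E'
from h import *
r=cap('wrist')
t=px2w(r,[(227.5,108),(231,216)],[26,24]); d=t[0]-t[1]; h=np.arctan2(d[1],d[0]); m=t.mean(0); print(m.round(1),h,np.linalg.norm(d))
go(m[0],m[1],60,h)
E
```

```text
[619.8 -82.4  25. ] 0.05264398020982814 100.13845214031556
yaw -0.013 then x 0.0150 y -0.0215 z 0.1106 | t 4.5 j6 1.17 j1 -0.36
```

```bash
python3 -m pendant '0 0 0 -0.013; 0.015 -0.0215 0.03 0; 0 0 0.05 0; 0 0 0.04 0; 0 0 0.02 0; 0 0 0 0; 0 0 0 0' 0.65 40
python3 -c "
from h import *
go(621,-82.4,15,0.053)"
```

```text
time_s: 5.4
eef_pos: [620.3, -82.6, 31.5]
ee_rot: [0.0, 1.0, 0.027, 0.0]
force: [0.2, -0.1, -0.5]
grip_width: 0.651
grip_force: 0.0
yaw 0.000 then x 0.0007 y -0.0002 z 0.0165 | t 5.4 j6 1.20 j1 -0.32
```

```bash
python3 -m pendant '0 0 0.0165 0; 0 0 0 0; 0 0 0 0'
python3 -m pendant '0 0 0 0; 0 0 0 0;0 0 0 0;0 0 0 0;0 0 0 0' 0 40
python3 -m pendant '0 0 -0.03 0; 0 0 -0.05 0; 0 0 -0.05 0; 0 0 0 0'
python3 -c "
from h import *
go(575,-317,100,-0.05)"
```

```text
time_s: 5.78
eef_pos: [620.0, -82.5, 14.4]
ee_rot: [0.0, 1.0, 0.026, 0.0]
force: [-0.1, -1.5, 0.1]
grip_width: 0.649
grip_force: 0.0
time_s: 6.4
eef_pos: [620.2, -82.7, 14.7]
ee_rot: [0.0, 1.0, 0.026, 0.0]
force: [-0.2, -1.1, 3.8]
grip_width: 0.329
grip_force: 39.4
time_s: 6.9
eef_pos: [621.4, -82.7, 147.9]
ee_rot: [0.001, 1.0, 0.026, 0.003]
force: [0.1, 0.5, -0.2]
grip_width: 0.329
grip_force: 39.8
yaw 0.103 then x -0.0346 y 0.2363 z 0.0479 | t 6.9 j6 1.20 j1 -0.32
```

```bash
python3 -m pendant '0 0 0 0.103; -0.01 0.05 0 0; -0.01 0.05 0 0; -0.01 0.05 0 0; -0.01 0.05 0 0; -0.0074 0.041 0 0; 0 0 0.05 0; 0 0 0.03 0; 0 0 0 0; 0 0 0 0'
python3 -c "
from h import *
go(562,-321,30,-0.05)"
```

```text
time_s: 8.15
eef_pos: [560.9, -321.0, 65.1]
ee_rot: [0.0, 1.0, -0.025, 0.0]
force: [-0.1, 0.0, 0.8]
grip_width: 0.327
grip_force: 39.8
yaw -0.000 then x 0.0011 y -0.0000 z 0.0351 | t 8.2 j6 0.92 j1 -0.70
```

```bash
python3 -m pendant '0 0 0.025 0; 0 0 0.01 0; 0 0 0 0'
python3 -m pendant '0 0 0 0; 0 0 0 0; 0 0 0 0' 0.5
python3 -m pendant '0 0 -0.02 0; 0 0 -0.05 0; 0 0 -0.05 0; 0 0 -0.05 0; -0.02 -0.05 0 0; -0.02 -0.05 0 0; 0 -0.05 0 0; 0 0 0 0' 1
python3 - <<'E'
from h import *
r=cap('wrist','w3.png'); np.save('w3.npy',r,allow_pickle=True); go(600,-80,220,0.3)
E
```

```text
time_s: 8.52
eef_pos: [560.6, -320.8, 29.6]
ee_rot: [-0.0, 1.0, -0.025, 0.0]
force: [-0.6, -0.5, -1.1]
grip_width: 0.33
grip_force: 39.8
time_s: 8.9
eef_pos: [560.7, -321.0, 29.8]
ee_rot: [0.0, 1.0, -0.025, 0.0]
force: [-0.0, 0.0, 0.1]
grip_width: 0.498
grip_force: 0.0
time_s: 9.9
eef_pos: [528.3, -166.3, 201.4]
ee_rot: [0.0, 1.0, -0.023, 0.001]
force: [0.5, -0.1, 0.2]
grip_width: 0.998
grip_force: 0.0
yaw -0.348 then x 0.0945 y -0.0629 z -0.0189 | t 9.9 j6 1.10 j1 -0.52
```

View pics/w3.png

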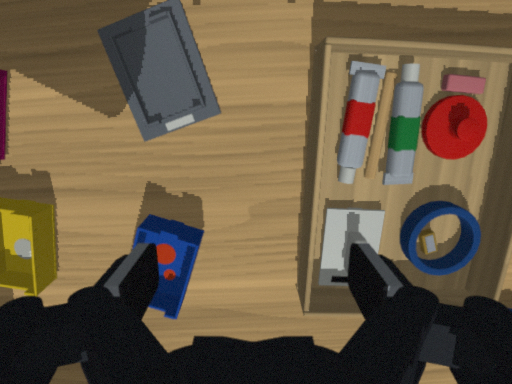

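The green-band tube now lies flat in the crate at (403,125) beside the stick. Next I'll view the base up close and enlarge the side picture to see which end of each tub has the white patch.

```bash
cat >> h.py <<'E'
from scipy.optimize import minimize
TUB=[(sx*47,sy*32,z) for sx in(1,-1) for sy in(1,-1) for z in(6,46)]+[(-47,16,0),(-47,-16,0),(47,8,0),(47,-8,0)]
BASE=[(sx*59,sy*44,z) for sx in(1,-1) for sy in(1,-1) for z in(0,4)]
LID=[(sx*47,sy*32,z) for sx in(1,-1) for sy in(1,-1) for z in(6,10)]
def fit(r,mask,model,p0,z0=0):
    n,l,st,c=cv2.connectedComponentsWithStats(mask.astype(np.uint8))
    q=w2px(r,[p0[0],p0[1],z0+20])[0]
    k=min((i for i in range(1,n) if st[i,4]>400),key=lambda i:np.hypot(*(c[i]-q)))
    H=cv2.convexHull(cv2.findContours((l==k).astype(np.uint8),0,2)[0][0]).astype(np.float32)
    M=cv2.moments(H); H=(H-[[M['m10']/M['m00'],M['m01']/M['m00']]])*(1+.5/np.sqrt(M['m00'])*2)+[[M['m10']/M['m00'],M['m01']/M['m00']]]
    H=H.astype(np.float32)
    m=np.array(model,float)
    def cost(p):
        a=p[2]; R=np.array([[np.cos(a),-np.sin(a),0],[np.sin(a),np.cos(a),0],[0,0,1]])
        G=cv2.convexHull(w2px(r,m@R.T+[p[0],p[1],z0]).astype(np.float32))
        return cv2.contourArea(G)+cv2.contourArea(H)-2*cv2.intersectConvexConvex(G,H)[0]
    s=minimize(cost,p0,method='Nelder-Mead',options=dict(initial_simplex=np.array(p0)+np.array([[0,0,0],[15,0,0],[0,15,0],[0,0,.3]]),xatol=.05,fatol=.5))
    return s.x, s.fun/cv2.contourArea(H)
HUE={'yellow':(22,34),'magenta':(150,174),'orange':(5,17),'blue':(105,128),'green':(55,90),'purple':(129,148)}
def hsv(r): return cv2.cvtColor(r['color'],cv2.COLOR_RGB2HSV)
def tubmask(r,name):
    h=hsv(r); a,b=HUE[name]; return (h[...,0]>=a)&(h[...,0]<=b)&(h[...,1]>110)&(h[...,2]>30)
E
python3 - <<'E'
from h import *
s=cv2.imread('pics/side0.png'); cv2.imwrite('pics/side0c.png',cv2.resize(s[175:270,160:310],(750,475),interpolation=cv2.INTER_CUBIC))
go(581,-92,200,0.29)
h=hsv(cap('top'))
t=cv2.imread('pics/top0.png'); t=cv2.cvtColor(t,cv2.COLOR_BGR2HSV)
for n,(x,y) in dict(purple=(124,212),green=(160,175),orange=(173,214),magenta=(208,160),yellow=(217,210),blue=(270,222)).items(): print(n,t[y-1:y+2,x-1:x+2].reshape(-1,3).mean(0).round())
r=np.load('w3.npy',allow_pickle=True).item(); print('base',hsv(r)[70:75,160:165].reshape(-1,3).mean(0).round(), 'wood',hsv(r)[170:180,230:240].reshape(-1,3).mean(0).round())
E
```

```text
yaw -0.338 then x 0.0722 y -0.0578 z 0.0011 | t 9.9 j6 1.10 j1 -0.52
purple [ 78. 192. 103.]
green [ 69. 182. 120.]
orange [ 15. 225. 169.]
magenta [163. 208. 147.]
yellow [ 27. 207. 185.]
blue [107. 177. 150.]
base [107.  31.  99.] wood [ 18. 113. 156.]
```

View pics/side0c.png

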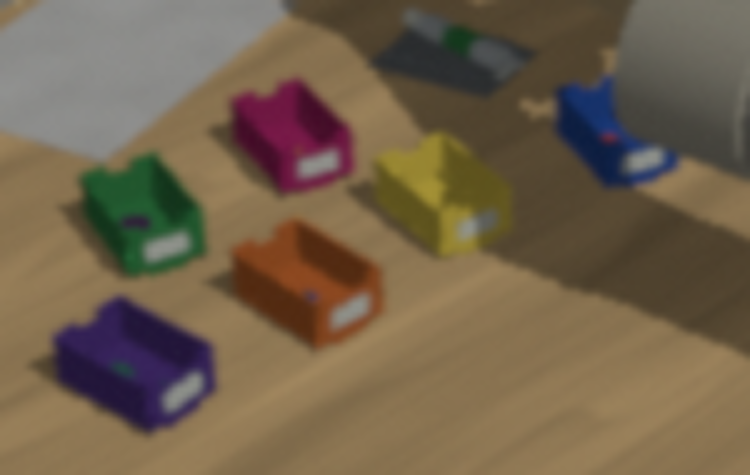

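The enlarged side view shows six tubs, each with its white patch on the end facing the robot (e.g. purple at (183,392), blue at (643,160)). All fronts therefore point to -x, like the base.

```bash
python3 -m pendant '0 0 0 -0.169; 0 0 0 -0.169; 0.036 -0.029 0 0; 0.036 -0.029 0 0; 0 0 0 0; 0 0 0 0'
python3 - <<'E'
from h import *
r=cap('wrist','w4.png'); np.save('w4.npy',r,allow_pickle=True)
h=hsv(r); m=(h[...,1]<65)&(h[...,2]>40); m[300:]=0
m=cv2.morphologyEx(m.astype(np.uint8),cv2.MORPH_CLOSE,np.ones((5,5)))
p,c=fit(r,m,BASE,[631,-78,.29]); print('base',p.round(3),c)
v=r['color'].copy()
a=p[2];R=np.array([[np.cos(a),-np.sin(a),0],[np.sin(a),np.cos(a),0],[0,0,1]])
for box in ([(59,44,4),(59,-44,4),(-59,-44,4),(-59,44,4)],[(47,32,14),(47,-32,14),(-47,-32,14),(-47,32,14)]):
    cv2.polylines(v,[(w2px(r,np.array(box)@R.T+[p[0],p[1],0])*8).round().astype(int)],True,(255,255,0),1,shift=3)
cv2.imwrite('pics/w4b.png',cv2.resize(v[40:300,120:400,::-1],None,fx=2.1,fy=2.1,interpolation=2))
E
```

```text
time_s: 10.75
eef_pos: [580.5, -94.2, 199.4]
ee_rot: [0.0, 0.99, 0.143, -0.0]
force: [0.1, 0.1, 0.2]
grip_width: 1.001
grip_force: 0.0
base [ 6.32069e+02 -7.66440e+01  2.94000e-01] 0.006437275377610664
```

View pics/w4b.png

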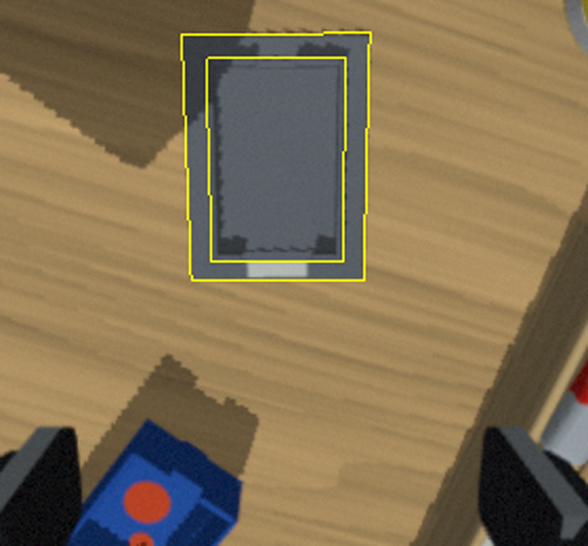

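The fit sits tightly on the base plate and rim, giving the base at (632.1, -76.6) with heading 0.294. Next are rough tub poses from the top view, then the blue tub close up.

```bash
python3 - <<'E'
from h import *
r=cap('top','top1.png'); 
S=dict(purple=(124,219),green=(165,171),orange=(173,222),magenta=(213,168),yellow=(222,216),blue=(276,226))
HUE['purple']=(115,148);HUE['blue']=(100,114)
h=hsv(r); print('purple',[tuple(h[y,x]) for x,y in ((117,210),(132,228),(115,219))],'blue',[tuple(h[y,x]) for x,y in ((268,217),(283,218),(276,238))])
for n,px in S.items():
    w=px2w(r,[px],23)[0]
    try: p,c=fit(r,tubmask(r,n),TUB,[w[0],w[1],0]); print(n,w.round()[:2],p.round(2),round(c,3))
    except Exception as e: print(n,w.round()[:2],e)
print('spray',px2w(r,[(105,132)],170).round(),'pot',px2w(r,[(323,118)],60).round())
go(440,0,200,-.27)
E
```

```text
purple [(np.uint8(132), np.uint8(147), np.uint8(125)), (np.uint8(130), np.uint8(144), np.uint8(83)), (np.uint8(132), np.uint8(140), np.uint8(82))] blue [(np.uint8(23), np.uint8(28), np.uint8(117)), (np.uint8(21), np.uint8(28), np.uint8(126)), (np.uint8(24), np.uint8(30), np.uint8(128))]
purple [460. 395.] [4.5979e+02 3.9493e+02 9.0000e-02] 0.037
green [604. 272.] [ 6.0378e+02  2.7605e+02 -2.7000e-01] 0.021
orange [448. 248.] [4.4630e+02 2.4813e+02 2.0000e-02] 0.082
magenta [611. 125.] [ 6.0941e+02  1.2293e+02 -2.5000e-01] 0.023
yellow [463. 100.] [ 4.6233e+02  9.9440e+01 -1.8000e-01] 0.108
blue [429. -64.] [423.82  14.2   -0.81] 1.547
spray [[692. 412. 170.]] pot [[ 752. -214.   60.]]
yaw 0.556 then x -0.1604 y -0.0535 z -0.0005 | t 10.8 j6 0.92 j1 -0.36
```

```bash
python3 -m pendant '0 0 0 0.186; 0 0 0 0.186; 0 0 0 0.184; -0.052 0.003 0 0; -0.052 0.003 0 0; -0.052 0.003 0 0; -0.0506 0.0025 0 0; 0 0 0 0; 0 0 0 0'
cat >> h.py <<'E'
HUE['blue']=(100,124);HUE['purple']=(125,148)
def look(name,p0,fn,show=False):
    """measure a tub in the wrist view; print the move onto it"""
    r=cap('wrist',fn); p,c=fit(r,tubmask(r,name),TUB,p0); print(name,p.round(3),'resid %.3f'%c)
    s=ctrl.sense()['eef_pos'];h=heading();d=p[:2]-s[:2];print('ahead %.1f side %.1f dh %.3f'%(d[0]*np.cos(h)+d[1]*np.sin(h),d[0]*np.sin(h)-d[1]*np.cos(h),p[2]-h))
    go(p[0],p[1],17,p[2]); return p
E
python3 -c "
from h import *
look('blue',[430,-64,-.27],'b1.png')"
```

```text
time_s: 11.98
eef_pos: [378.9, -50.1, 199.8]
ee_rot: [0.0, 0.991, -0.134, 0.001]
force: [0.6, -0.0, 0.4]
grip_width: 0.998
grip_force: 0.0
blue [ 4.28291e+02 -6.09930e+01 -3.60000e-01] resid 0.009
ahead 50.3 side -2.5 dh -0.091
yaw 0.091 then x 0.0499 y -0.0071 z 0.1826 | t 12.0 j6 1.40 j1 -0.44
```

```bash
python3 -m pendant '0 0 0 0.091; 0.0499 -0.0071 0 0; 0 0 0.06 0; 0 0 0.06 0; 0 0 0.04 0; 0 0 0.0315 0; 0 0 0 0; 0 0 0 0; 0 0 0 0' 1
python3 -c "
from h import *
go(428.3,-61,8,-.36)"
```

```text
time_s: 13.15
eef_pos: [428.5, -60.6, 8.9]
ee_rot: [0.0, 0.984, -0.179, 0.001]
force: [-0.3, -0.4, -0.2]
grip_width: 1.0
grip_force: 0.0
yaw 0.001 then x -0.0000 y 0.0005 z 0.0009 | t 13.2 j6 1.52 j1 -0.41
```

```bash
python3 -m pendant '0 0 0 0; 0 0 0 0;0 0 0 0;0 0 0 0' 0 50
python3 -m pendant '0 0 -0.03 0; 0 0 -0.05 -0.164; 0 0 0 -0.164; 0 0 0 -0.164; 0 0 0 -0.163; 0.05 0.0195 0 0; 0.05 0.0195 0 0; 0.05 0.0195 0 0; 0.0402 0.0158 0 0; 0 0 0 0'
python3 -c "
from h import *
go(632.1,-76.6,30,.294)"
```

```text
time_s: 13.65
eef_pos: [428.0, -60.4, 8.6]
ee_rot: [0.0, 0.984, -0.179, 0.001]
force: [-1.1, -0.4, 8.1]
grip_width: 0.741
grip_force: 54.9
time_s: 14.9
eef_pos: [632.7, -75.9, 87.1]
ee_rot: [0.0, 0.989, 0.148, 0.0]
force: [-0.1, 0.1, -1.8]
grip_width: 0.746
grip_force: 55.7
yaw 0.002 then x -0.0007 y 0.0005 z 0.0571 | t 14.9 j6 0.97 j1 -0.30
```

```bash
python3 -m pendant '-0.0007 0.0005 0.03 0.002; 0 0 0.025 0; 0 0 0.004 0; 0 0 0.004 0; 0 0 0.003 0; 0 0 0 0; 0 0 0 0'
python3 -m pendant '0 0 0.003 0; 0 0 0.002 0; 0 0 0 0'
python3 -c "
from h import *
go(632.1,-76.6,16.6,.294)"
```

```text
time_s: 15.78
eef_pos: [630.8, -76.5, 22.2]
ee_rot: [0.0, 0.989, 0.146, 0.0]
force: [0.1, 0.8, -1.7]
grip_width: 0.74
grip_force: 55.8
time_s: 16.15
eef_pos: [630.7, -76.5, 16.7]
ee_rot: [-0.0, 0.989, 0.146, 0.0]
force: [-0.2, -0.9, -0.0]
grip_width: 0.743
grip_force: 55.9
yaw -0.000 then x 0.0013 y 0.0005 z 0.0001 | t 16.1 j6 0.97 j1 -0.30
```

```bash
python3 -m pendant '0 0 0 0; 0 0 0 0; 0 0 -0.03 0; 0 0 -0.05 0; 0 0 -0.05 0; -0.05 0 -0.03 0; 0 0 -0.03 0; 0 0 0 0' 1
python3 - <<'E'
from h import *
r=cap('wrist','b2.png'); m=tubmask(r,'blue'); 
for z in (0,8,14): print(z,fit(r,m,TUB,[632,-77,.29],z))
go(409,109,200,-.18)
E
```

```text
time_s: 17.15
eef_pos: [583.5, -91.4, 209.4]
ee_rot: [0.001, 0.989, 0.146, 0.002]
force: [-0.2, 0.4, -0.1]
grip_width: 0.997
grip_force: 0.0
0 (array([ 6.31948124e+02, -7.50436373e+01,  2.94581221e-01]), np.float64(0.05717617341031495))
8 (array([ 6.31273818e+02, -7.57129632e+01,  2.91031264e-01]), np.float64(0.0101906052129907))
14 (array([ 6.30805462e+02, -7.60013586e+01,  2.95488510e-01]), np.float64(0.03004867455805902))
yaw 0.474 then x -0.2071 y -0.1657 z 0.0075 | t 17.2 j6 0.92 j1 -0.35
```

View pics/b2.png

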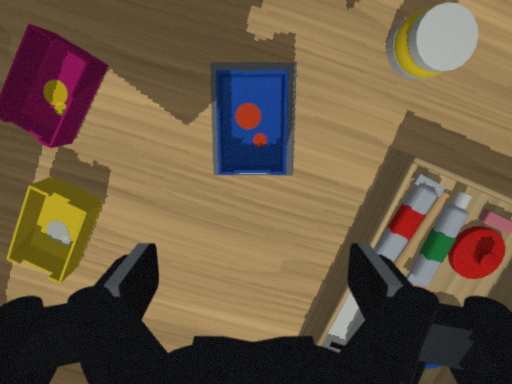

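Blue is fully seated: the fit at z=8 has a residual of 1%, and it shows level at (252,120). Next is yellow.

```bash
python3 -m pendant '0 0 0 0.16; 0 0 0.009 0.16; 0 0 0 0.154; -0.042 -0.0331 0 0; -0.042 -0.0331 0 0; -0.042 -0.0331 0 0; -0.042 -0.0331 0 0; -0.0391 -0.0333 0 0; 0 0 0 0; 0 0 0 0'
python3 -c "
from h import *
look('yellow',[462,99,-.18],'y1.png')"
```

```text
time_s: 18.45
eef_pos: [409.0, 109.0, 197.3]
ee_rot: [0.0, 0.996, -0.09, -0.0]
force: [0.7, -0.0, -0.3]
grip_width: 0.995
grip_force: 0.0
yellow [ 4.58885e+02  1.00241e+02 -1.82000e-01] resid 0.025
ahead 50.4 side -0.6 dh -0.001
yaw 0.001 then x 0.0503 y -0.0006 z 0.1803 | t 18.5 j6 1.73 j1 -0.02
```

```bash
python3 - <<'E'
from h import *
r=cap('wrist'); h=hsv(r)
for s in (90,140,160): m=(h[...,0]>=23)&(h[...,0]<=34)&(h[...,1]>s); print(s,fit(r,m,TUB,[459,100,-.18]))
E
python3 -m pendant '0.0503 -0.0006 0 0; 0 0 0.06 0; 0 0 0.06 0; 0 0 0.04 0; 0 0 0.029 0; 0 0 0 0; 0 0 0 0; 0 0 0 0' 1
python3 -c "
from h import *
go(458.9,100.2,8.5,-.182)"
```

```text
90 (array([ 4.58907031e+02,  9.99993996e+01, -1.82359933e-01]), np.float64(0.01325978778521037))
140 (array([ 4.58855405e+02,  9.99247401e+01, -1.84247668e-01]), np.float64(0.010777653873742236))
160 (array([ 4.58685605e+02,  1.00019277e+02, -1.83359771e-01]), np.float64(0.008160302396627609))
time_s: 19.55
eef_pos: [459.2, 100.6, 10.0]
ee_rot: [-0.0, 0.996, -0.09, 0.001]
force: [-0.7, -0.3, 0.5]
grip_width: 1.001
grip_force: 0.0
yaw 0.002 then x -0.0002 y 0.0004 z 0.0015 | t 19.6 j6 1.72 j1 -0.03
```

```bash
python3 -m pendant '0 0 0 0; 0 0 0 0;0 0 0 0;0 0 0 0' 0 50
python3 -m pendant '0 0 -0.03 0; 0 0 -0.05 -0.16; 0 0 -0.03 -0.16; 0 0 0 -0.155; 0.0228 0.0438 0 0; 0.0228 0.0438 0 0; 0.0228 0.0438 0 0; 0.0228 0.0438 0 0; 0.0224 0.0437 0 0; 0 0 0 0'
python3 -c "
from h import *
go(631.3,-76.2,58,.293)"
```

```text
time_s: 20.05
eef_pos: [458.8, 100.7, 9.6]
ee_rot: [-0.0, 0.996, -0.09, 0.001]
force: [-1.4, -0.9, 6.9]
grip_width: 0.745
grip_force: 55.5
time_s: 21.3
eef_pos: [631.7, -78.1, 118.1]
ee_rot: [0.0, 0.989, 0.146, 0.0]
force: [-0.2, 0.8, -1.6]
grip_width: 0.739
grip_force: 55.8
yaw -0.001 then x 0.0002 y -0.0019 z 0.0601 | t 21.3 j6 0.97 j1 -0.31
```

```bash
python3 -m pendant '0.0002 -0.0015 0.025 0; 0 0 0.015 0; 0 0 0.005 0; 0 0 0 0; 0 0 0 0'
python3 -c "
from h import *
go(631.3,-76.2,57.6,.293)"
```

```text
time_s: 21.92
eef_pos: [630.8, -74.2, 74.6]
ee_rot: [0.0, 0.989, 0.147, 0.001]
force: [-0.4, -0.1, -1.0]
grip_width: 0.738
grip_force: 55.8
yaw 0.002 then x -0.0001 y 0.0020 z 0.0170 | t 21.9 j6 0.97 j1 -0.30
```

```bash
python3 -m pendant '0 0.002 0.003 0; 0 0 0.004 0; 0 0 0 0; 0 0 0.003 0; 0 0 0.003 0; 0 0 0.003 0; 0 0 0.0015 0; 0 0 0 0; 0 0 0 0'
python3 -c "
from h import *
go(631.3,-76.2,57.6,.293)"
```

```text
time_s: 23.05
eef_pos: [631.2, -76.2, 57.7]
ee_rot: [0.0, 0.989, 0.147, 0.0]
force: [-4.4, 0.8, 9.6]
grip_width: 0.743
grip_force: 56.9
yaw 0.002 then x 0.0001 y 0.0001 z 0.0001 | t 23.1 j6 0.97 j1 -0.30
```

```bash
python3 -m pendant '0 0 0 0; 0 0 0 0; 0 0 -0.03 0; 0 0 -0.05 0; 0 0 -0.05 0; -0.05 0 -0.02 0; 0 0 -0.03 0; 0 0 0 0' 1
python3 - <<'E'
from h import *
HUE['yellow']=(23,34)
r=cap('wrist','y2.png'); m=tubmask(r,'yellow')&(hsv(r)[...,1]>150)
for z in (40,48,54): print(z,fit(r,m,TUB,[632,-77,.29],z))
go(557,136,200,-.25)
E
```

```text
time_s: 24.05
eef_pos: [583.7, -91.0, 238.5]
ee_rot: [0.001, 0.989, 0.147, 0.002]
force: [0.1, 0.6, -1.5]
grip_width: 1.0
grip_force: 0.0
40 (array([ 6.32105640e+02, -7.52937643e+01,  2.95726429e-01]), np.float64(0.058225784850140766))
48 (array([ 6.31206735e+02, -7.52979483e+01,  2.97722351e-01]), np.float64(0.00928360218172378))
54 (array([ 6.30673001e+02, -7.54438944e+01,  2.95793495e-01]), np.float64(0.03230548950629082))
yaw 0.545 then x -0.0818 y -0.2132 z 0.0368 | t 24.1 j6 0.92 j1 -0.35
```

Yellow is seated at level 2. On to magenta.

```bash
python3 -m pendant '0 0 0 0.182; 0 0 0 0.182; 0 0 0 0.181; -0.0164 -0.0426 0.007 0; -0.0164 -0.0426 0.007 0; -0.0164 -0.0426 0.007 0; -0.0164 -0.0426 0.007 0; -0.0162 -0.0428 0.007 0; 0 0 0 0; 0 0 0 0'
python3 -c "
from h import *
look('magenta',[609,123,-.25],'m1.png')"
```

```text
time_s: 25.35
eef_pos: [556.8, 135.7, 200.5]
ee_rot: [0.0, 0.992, -0.125, -0.0]
force: [-0.4, -0.2, 0.1]
grip_width: 1.001
grip_force: 0.0
magenta [ 6.06994e+02  1.24101e+02 -2.62000e-01] resid 0.010
ahead 51.3 side -1.6 dh -0.011
yaw 0.011 then x 0.0513 y -0.0021 z 0.1838 | t 25.4 j6 1.86 j1 0.03
```

```bash
python3 -m pendant '0 0 0 0.011; 0.0513 -0.0021 0 0; 0 0 0.06 0; 0 0 0.06 0; 0 0 0.04 0; 0 0 0.031 0; 0 0 0 0; 0 0 0 0; 0 0 0 0' 1
python3 -c "
from h import *
go(607,124.1,9,-.262)"
```

```text
time_s: 26.52
eef_pos: [607.7, 124.8, 12.0]
ee_rot: [-0.0, 0.991, -0.13, 0.001]
force: [0.5, 0.1, 0.1]
grip_width: 1.003
grip_force: 0.0
yaw 0.001 then x -0.0005 y 0.0009 z 0.0030 | t 26.5 j6 1.85 j1 0.01
```

```bash
python3 -m pendant '-0.0005 0.0009 0.003 0; 0 0 0 0'
python3 -m pendant '0 0 0 0; 0 0 0 0; 0 0 0 0;0 0 0 0' 0 50
python3 -m pendant '0 0 -0.03 0; 0 0 -0.05 -0.186; 0 0 -0.05 -0.186; 0 0 -0.015 -0.185; -0.0087 0.0496 0 0; -0.0087 0.0496 0 0; -0.0087 0.0496 0 0; -0.0088 0.0497 0 0; 0 0 0 0; 0 0 0 0'
python3 -c "
from h import *
go(631.3,-76,98,.295)"
```

```text
time_s: 26.78
eef_pos: [606.0, 124.1, 7.4]
ee_rot: [0.0, 0.991, -0.13, -0.0]
force: [-0.2, -0.9, 1.2]
grip_width: 1.002
grip_force: 0.0
time_s: 27.28
eef_pos: [606.3, 124.2, 7.6]
ee_rot: [-0.0, 0.991, -0.13, 0.0]
force: [0.0, 0.6, 3.7]
grip_width: 0.74
grip_force: 56.0
time_s: 28.52
eef_pos: [630.3, -75.3, 151.8]
ee_rot: [-0.0, 0.989, 0.147, -0.0]
force: [-0.8, 0.4, -0.8]
grip_width: 0.742
grip_force: 55.7
yaw 0.001 then x 0.0008 y 0.0010 z 0.0538 | t 28.5 j6 0.97 j1 -0.30
```

```bash
python3 -m pendant '0 0.001 0.02 0; 0 0 0.015 0; 0 0 0.007 0; 0 0 0 0; 0 0 0 0'
python3 -c "
from h import *
go(630.7,-76.2,95.6,.295)"
```

```text
time_s: 29.15
eef_pos: [631.2, -76.8, 111.0]
ee_rot: [0.0, 0.989, 0.147, 0.001]
force: [-0.6, 0.3, -1.2]
grip_width: 0.741
grip_force: 55.7
yaw 0.001 then x -0.0003 y -0.0007 z 0.0154 | t 29.1 j6 0.97 j1 -0.31
```

```bash
python3 -m pendant '-0.0003 -0.0005 0.003 0; 0 0 0.003 0; 0 0 0 0; 0 0 0.003 0; 0 0 0.003 0; 0 0 0.002 0; 0 0 0.0015 0; 0 0 0 0; 0 0 0 0'
python3 -c "
from h import *
go(630.7,-76.2,95.6,.295)"
```

```text
time_s: 30.28
eef_pos: [630.5, -76.4, 95.6]
ee_rot: [0.0, 0.989, 0.147, 0.0]
force: [-3.5, 0.6, 4.9]
grip_width: 0.741
grip_force: 56.2
yaw 0.001 then x 0.0003 y -0.0002 z -0.0000 | t 30.3 j6 0.97 j1 -0.30
```

```bash
python3 -m pendant '0 0 0 0; 0 0 0 0; 0 0 -0.03 0; 0 0 -0.05 0; 0 0 -0.05 0; -0.05 0 -0.02 0; 0 0 -0.03 0; 0 0 0 0' 1
python3 - <<'E'
from h import *
r=cap('wrist','m2.png'); m=tubmask(r,'magenta')
for z in (80,88,94): print(z,fit(r,m,TUB,[632,-77,.29],z))
go(396,247,200,.02)
E
```

```text
time_s: 31.28
eef_pos: [583.1, -91.4, 277.1]
ee_rot: [0.001, 0.989, 0.147, 0.002]
force: [-0.1, -0.3, 0.1]
grip_width: 1.0
grip_force: 0.0
80 (array([ 6.32095176e+02, -7.54273917e+01,  2.96517660e-01]), np.float64(0.04380955882015075))
88 (array([ 6.31324641e+02, -7.55404433e+01,  2.94531186e-01]), np.float64(0.008216484283839408))
94 (array([ 6.30841153e+02, -7.62847354e+01,  2.96666938e-01]), np.float64(0.04833430529393081))
yaw 0.276 then x -0.1801 y -0.3418 z 0.0753 | t 31.3 j6 0.92 j1 -0.35
```

Magenta is seated at level 3. On to orange.

```bash
python3 -m pendant '0 0 0 0.138; 0 0 0 0.138; -0.0257 -0.0488 0.01 0; -0.0257 -0.0488 0.011 0; -0.0257 -0.0488 0.011 0; -0.0257 -0.0488 0.011 0; -0.0257 -0.0488 0.011 0; -0.0257 -0.0488 0.011 0; -0.0259 -0.049 0.01 0; 0 0 0 0'
python3 -m pendant '0 0 0 0'
python3 -c "
from h import *
HUE['orange']=(3,16)
look('orange',[446,248,.02],'o1.png')
r=cap('wrist');h=hsv(r);m=(h[...,0]>=3)&(h[...,0]<=16)&(h[...,1]>160); print(fit(r,m,TUB,[446,248,0.02]))"
```

```text
time_s: 32.58
eef_pos: [393.5, 249.5, 198.2]
ee_rot: [0.0, 1.0, 0.012, -0.002]
force: [-0.0, -0.4, 0.1]
grip_width: 1.003
grip_force: 0.0
time_s: 32.7
eef_pos: [395.9, 247.0, 199.2]
ee_rot: [0.0, 1.0, 0.01, -0.0]
force: [0.1, 0.5, -0.1]
grip_width: 1.001
grip_force: 0.0
orange [ 4.51900e+02  2.21864e+02 -1.70000e-02] resid 0.041
ahead 55.2 side 25.8 dh -0.036
yaw 0.036 then x 0.0561 y 0.0238 z 0.1824 | t 32.8 j6 1.86 j1 0.30
(array([ 4.51422087e+02,  2.21813218e+02, -1.54388082e-02]), np.float64(0.011003447530731588))
```

Orange has been knocked about 27 mm to (451.4, 221.8). I'll use the fresh pose.

```bash
python3 -m pendant '0 0 0 0.035; 0.0559 0.0244 0 0; 0 0 0.06 0; 0 0 0.06 0; 0 0 0.04 0; 0 0 0.029 0; 0 0 0 0; 0 0 0 0; 0 0 0 0' 1
python3 -c "
from h import *
go(451.4,221.8,8,-.015)
r=cap('wrist','o2.png');h=hsv(r);m=(h[...,0]>=3)&(h[...,0]<=16)&(h[...,1]>160); print(m.sum())"
```

```text
time_s: 33.92
eef_pos: [452.1, 222.0, 12.1]
ee_rot: [-0.0, 1.0, -0.008, 0.001]
force: [0.0, -0.6, 0.1]
grip_width: 1.001
grip_force: 0.0
yaw -0.001 then x -0.0007 y 0.0002 z 0.0041 | t 33.9 j6 1.81 j1 0.22
28771
```

```bash
python3 -m pendant '-0.0005 0 0.002 0; 0 0 0 0'
python3 -m pendant '0 0 0 0; 0 0 0 0; 0 0 0 0;0 0 0 0' 0 50
python3 -m pendant '0 0 -0.03 0; 0 0 -0.05 -0.155; 0 0 -0.055 -0.155; 0 0 -0.055 0; 0.0122 0.0482 0 0; 0.0122 0.0482 0 0; 0.0122 0.0482 0 0; 0.0122 0.0482 0 0; 0.0122 0.0482 0 0; 0.0122 0.0482 0 0'
python3 -m pendant '0.0123 0.048 0 0; 0 0 0 0; 0 0 0 0'
python3 -c "
from h import *
go(631.3,-76,137,.295)"
```

```text
time_s: 34.22
eef_pos: [450.7, 221.9, 8.9]
ee_rot: [-0.0, 1.0, -0.008, 0.0]
force: [-0.1, 0.1, -0.4]
grip_width: 1.001
grip_force: 0.0
time_s: 34.72
eef_pos: [450.9, 222.0, 9.0]
ee_rot: [-0.0, 1.0, -0.008, 0.0]
force: [-1.2, -0.4, 4.6]
grip_width: 0.737
grip_force: 55.2
time_s: 35.98
eef_pos: [605.3, -35.0, 198.2]
ee_rot: [-0.0, 0.989, 0.147, -0.0]
force: [0.4, 0.3, -1.4]
grip_width: 0.743
grip_force: 55.4
time_s: 36.35
eef_pos: [630.2, -75.4, 198.1]
ee_rot: [-0.0, 0.989, 0.147, -0.001]
force: [-0.4, 0.2, -0.3]
grip_width: 0.74
grip_force: 55.4
yaw -0.000 then x 0.0009 y 0.0009 z 0.0611 | t 36.4 j6 0.97 j1 -0.30
```

```bash
python3 -m pendant '0.0003 0.0008 0.025 0; 0 0 0.015 0; 0 0 0.006 0; 0 0 0 0; 0 0 0 0; 0 0 0 0'
python3 -c "
from h import *
go(630.8,-76.1,137,.295)"
```

```text
time_s: 37.1
eef_pos: [631.3, -76.6, 153.4]
ee_rot: [0.0, 0.989, 0.147, 0.0]
force: [-0.5, -0.0, -1.0]
grip_width: 0.739
grip_force: 55.4
yaw -0.000 then x -0.0003 y -0.0006 z 0.0164 | t 37.1 j6 0.97 j1 -0.30
```

```bash
python3 -m pendant '-0.0003 -0.0005 0.003 0; 0 0 0.004 0; 0 0 0 0; 0 0 0.003 0; 0 0 0.003 0; 0 0 0.002 0; 0 0 0.0015 0; 0 0 0 0; 0 0 0 0'
python3 -c "
from h import *
go(630.8,-76.1,137,.295)"
```

```text
time_s: 38.22
eef_pos: [630.8, -76.2, 137.0]
ee_rot: [0.0, 0.989, 0.147, 0.0]
force: [-1.8, 1.2, 4.6]
grip_width: 0.741
grip_force: 55.9
yaw -0.000 then x 0.0000 y -0.0001 z 0.0000 | t 38.2 j6 0.97 j1 -0.30
```

```bash
python3 -m pendant '0 0 0 0; 0 0 0 0; 0 0 -0.03 0; 0 0 -0.05 0; 0 0 -0.05 0; -0.05 0 -0.02 0; 0 0 -0.03 0; 0 0 0 0' 1
python3 - <<'E'
from h import *
r=cap('wrist','o3.png'); h=hsv(r);m=(h[...,0]>=3)&(h[...,0]<=16)&(h[...,1]>160)
for z in (120,128,134): print(z,fit(r,m,TUB,[632,-77,.29],z))
go(552,290,200,-.27)
E
```

```text
time_s: 39.22
eef_pos: [583.2, -91.0, 318.5]
ee_rot: [0.001, 0.989, 0.147, 0.002]
force: [0.6, -0.5, -0.6]
grip_width: 1.002
grip_force: 0.0
120 (array([ 6.32296798e+02, -7.52685494e+01,  2.98093712e-01]), np.float64(0.05227817331983375))
128 (array([ 6.31447834e+02, -7.52932920e+01,  2.96197632e-01]), np.float64(0.006885353530048549))
134 (array([ 6.30794865e+02, -7.51052255e+01,  2.95572686e-01]), np.float64(0.03921963869124728))
yaw 0.565 then x -0.1315 y -0.3587 z 0.1167 | t 39.3 j6 0.92 j1 -0.35
```

Orange is seated at level 4. On to green.

```bash
python3 -m pendant '-0.01 0 0 0.188; 0 0 0 0.188; 0 0 0 0.187; -0.0152 -0.0448 0.0146 0; -0.0152 -0.0448 0.0146 0; -0.0152 -0.0448 0.0146 0; -0.0152 -0.0448 0.0146 0; -0.0152 -0.0448 0.0146 0; -0.0152 -0.0448 0.0146 0; -0.0152 -0.0448 0.0146 0'
python3 -m pendant '-0.0152 -0.0448 0.0146 0; 0 0 0 0; 0 0 0 0'
python3 -c "
from h import *
look('green',[604,276,-.27],'g1.png')"
```

```text
time_s: 40.52
eef_pos: [552.9, 238.6, 212.1]
ee_rot: [0.0, 0.991, -0.133, -0.001]
force: [0.8, 0.1, -0.2]
grip_width: 1.0
grip_force: 0.0
time_s: 40.9
eef_pos: [550.6, 283.8, 198.7]
ee_rot: [0.0, 0.991, -0.133, -0.0]
force: [0.2, -0.2, -0.4]
grip_width: 0.996
grip_force: 0.0
green [ 6.01203e+02  2.77164e+02 -2.67000e-01] resid 0.018
ahead 50.2 side -7.4 dh 0.001
yaw -0.001 then x 0.0502 y -0.0073 z 0.1822 | t 41.0 j6 2.13 j1 0.29
```

```bash
python3 -m pendant '0.0502 -0.0073 0 0; 0 0 0.06 0; 0 0 0.06 0; 0 0 0.04 0; 0 0 0.03 0; 0 0 0 0; 0 0 0 0; 0 0 0 0; 0 0 0 0' 1
python3 -c "
from h import *
go(601.2,277.2,8.5,-.267)"
```

```text
time_s: 42.08
eef_pos: [601.4, 278.0, 10.6]
ee_rot: [-0.0, 0.991, -0.133, 0.001]
force: [-0.6, 0.6, -0.1]
grip_width: 0.999
grip_force: 0.0
yaw -0.000 then x 0.0000 y 0.0008 z 0.0021 | t 42.1 j6 2.09 j1 0.26
```

```bash
python3 -m pendant '0 0.0005 0.001 0; 0 0 0 0'
python3 -m pendant '0 0 0 0; 0 0 0 0; 0 0 0 0;0 0 0 0' 0 50
python3 -m pendant '0 0 -0.03 0; 0 0 -0.05 -0.187; 0 0 -0.05 -0.187; 0 0 -0.05 -0.188; 0 0 -0.048 0; -0.0105 0.0495 0 0; -0.0105 0.0495 0 0; -0.0105 0.0495 0 0; -0.0105 0.0495 0 0; -0.0105 0.0495 0 0'
python3 -m pendant '-0.0105 0.0495 0 0; -0.0108 0.0496 0 0; 0 0 0 0; 0 0 0 0'
python3 -c "
from h import *
go(631.3,-75.9,177,.295)"
```

```text
time_s: 42.32
eef_pos: [600.7, 277.5, 8.5]
ee_rot: [0.0, 0.991, -0.133, -0.0]
force: [0.2, -1.3, -0.5]
grip_width: 1.001
grip_force: 0.0
time_s: 42.82
eef_pos: [601.0, 277.5, 8.7]
ee_rot: [-0.0, 0.991, -0.133, 0.0]
force: [0.3, -0.0, 2.1]
grip_width: 0.737
grip_force: 56.1
time_s: 44.08
eef_pos: [622.1, 23.8, 236.0]
ee_rot: [-0.0, 0.989, 0.147, -0.0]
force: [0.7, -0.8, -1.1]
grip_width: 0.74
grip_force: 55.8
time_s: 44.58
eef_pos: [630.5, -75.0, 236.1]
ee_rot: [-0.0, 0.989, 0.147, -0.0]
force: [-0.5, -0.5, -1.7]
grip_width: 0.744
grip_force: 55.8
yaw -0.001 then x 0.0005 y 0.0010 z 0.0591 | t 44.6 j6 0.97 j1 -0.30
```

```bash
python3 -m pendant '0.0002 0.0008 0.025 0; 0 0 0.014 0; 0 0 0.005 0; 0 0 0 0; 0 0 0 0; 0 0 0 0'
python3 -c "
from h import *
go(631.1,-76,176.7,.295)"
```

```text
time_s: 45.32
eef_pos: [631.3, -76.4, 193.0]
ee_rot: [0.0, 0.989, 0.147, 0.0]
force: [-1.1, 0.1, -1.0]
grip_width: 0.737
grip_force: 55.8
yaw -0.001 then x -0.0001 y -0.0004 z 0.0163 | t 45.3 j6 0.97 j1 -0.30
```

```bash
python3 -m pendant '-0.0001 -0.0003 0.003 0; 0 0 0.004 0; 0 0 0 0; 0 0 0.003 0; 0 0 0.003 0; 0 0 0.002 0; 0 0 0.0015 0; 0 0 0 0; 0 0 0 0'
python3 -c "
from h import *
go(631.1,-76,176.7,.295)"
```

```text
time_s: 46.45
eef_pos: [631.1, -76.1, 176.6]
ee_rot: [0.0, 0.989, 0.147, 0.0]
force: [-1.5, 0.8, 5.7]
grip_width: 0.739
grip_force: 56.2
yaw -0.001 then x 0.0000 y -0.0001 z -0.0001 | t 46.5 j6 0.97 j1 -0.30
```

```bash
python3 -m pendant '0 0 0 0; 0 0 0 0; 0 0 -0.03 0; 0 0 -0.05 0; 0 0 -0.05 0; -0.05 0 -0.02 0; 0 0 0 0; 0 0 0 0' 1
python3 - <<'E'
from h import *
r=cap('wrist','g2.png'); m=tubmask(r,'green')
for z in (160,168,174): print(z,fit(r,m,TUB,[632,-77,.29],z))
go(406,390,200,.09)
E
```

```text
time_s: 47.45
eef_pos: [583.3, -90.5, 325.4]
ee_rot: [-0.0, 0.989, 0.147, -0.0]
force: [1.6, -0.1, -0.6]
grip_width: 1.005
grip_force: 0.0
160 (array([ 6.32508756e+02, -7.48520298e+01,  3.01760124e-01]), np.float64(0.0458541297584131))
168 (array([ 6.31969491e+02, -7.52320055e+01,  2.98058388e-01]), np.float64(0.01438859245070903))
174 (array([ 6.31482591e+02, -7.56311540e+01,  2.95347360e-01]), np.float64(0.058889162762103535))
yaw 0.204 then x -0.1336 y -0.4944 z 0.1250 | t 47.5 j6 0.92 j1 -0.35
```

```bash
python3 -m pendant '0 0 0 0.102; 0 0 0 0.102; -0.0134 -0.0494 0.0125 0; -0.0134 -0.0494 0.0125 0; -0.0134 -0.0494 0.0125 0; -0.0134 -0.0494 0.0125 0; -0.0134 -0.0494 0.0125 0; -0.0134 -0.0494 0.0125 0; -0.0134 -0.0494 0.0125 0; -0.0134 -0.0494 0.0125 0'
python3 -m pendant '-0.0134 -0.0494 0.0125 0;-0.0134 -0.0494 0.0125 0; 0 0 0 0; 0 0 0 0'
python3 -c "
from h import *
look('purple',[460,395,.09],'p1.png')"
```

```text
time_s: 48.75
eef_pos: [440.1, 295.3, 224.7]
ee_rot: [0.0, 0.999, 0.045, -0.001]
force: [0.5, -0.1, -0.4]
grip_width: 1.0
grip_force: 0.0
time_s: 49.25
eef_pos: [405.3, 389.3, 200.4]
ee_rot: [0.0, 0.999, 0.045, -0.0]
force: [-0.5, 0.2, 0.8]
grip_width: 0.998
grip_force: 0.0
purple [4.56497e+02 3.96124e+02 1.13000e-01] resid 0.020
ahead 51.3 side -2.7 dh 0.023
yaw -0.023 then x 0.0513 y -0.0015 z 0.1838 | t 49.3 j6 2.04 j1 0.56
```

```bash
python3 -m pendant '0 0 0 -0.023; 0.0513 -0.0015 0 0; 0 0 0.06 0; 0 0 0.06 0; 0 0 0.04 0; 0 0 0.031 0; 0 0 0 0; 0 0 0 0; 0 0 0 0; 0 0 0 0' 1
python3 -c "
from h import *
go(456.5,396.1,8.5,.113)"
```

```text
time_s: 50.55
eef_pos: [456.3, 396.8, 11.0]
ee_rot: [-0.0, 0.998, 0.057, 0.001]
force: [-0.8, -0.8, 0.0]
grip_width: 1.001
grip_force: 0.0
yaw 0.000 then x 0.0001 y 0.0007 z 0.0025 | t 50.5 j6 1.98 j1 0.52
```

```bash
python3 -m pendant '0 0.0004 0.001 0; 0 0 0 0'
python3 -m pendant '0 0 0 0; 0 0 0 0; 0 0 0 0;0 0 0 0' 0 50
python3 -m pendant '0 0 -0.03 0; 0 0 -0.055 0; 0 0 -0.06 -0.092; 0 0 -0.06 -0.091; 0 0 -0.06 0; 0.003 0.0502 0 0; 0.003 0.0502 0 0; 0.003 0.0502 0 0; 0.003 0.0502 0 0; 0.003 0.0502 0 0'
python3 -m pendant '0.003 0.0502 0 0; 0.003 0.0502 0 0; 0.003 0.0502 0 0; 0.003 0.0502 0 0; 0.0026 0.0507 0 0; 0 0 0 0; 0 0 0 0'
python3 -c "
from h import *
go(631.4,-75.9,217,.296)"
```

```text
time_s: 50.8
eef_pos: [455.9, 396.2, 9.0]
ee_rot: [0.0, 0.998, 0.057, -0.0]
force: [0.1, -0.5, -0.3]
grip_width: 1.002
grip_force: 0.0
time_s: 51.3
eef_pos: [456.1, 396.3, 9.2]
ee_rot: [-0.0, 0.998, 0.057, 0.0]
force: [-0.1, 1.9, 1.9]
grip_width: 0.744
grip_force: 56.2
time_s: 52.55
eef_pos: [543.7, 158.9, 273.5]
ee_rot: [-0.0, 0.989, 0.148, -0.0]
force: [0.5, 0.5, -1.4]
grip_width: 0.745
grip_force: 55.7
time_s: 53.42
eef_pos: [630.7, -75.3, 273.5]
ee_rot: [-0.0, 0.989, 0.148, -0.0]
force: [0.0, 0.2, -1.9]
grip_width: 0.742
grip_force: 55.7
yaw 0.000 then x 0.0005 y 0.0008 z 0.0565 | t 53.4 j6 0.97 j1 -0.30
```

```bash
python3 -m pendant '0.0001 0.0006 0.025 0; 0 0 0.012 0; 0 0 0.004 0; 0 0 0 0; 0 0 0 0; 0 0 0 0'
python3 -c "
from h import *
go(631,-76,217.2,.296)"
```

```text
time_s: 54.18
eef_pos: [631.4, -76.3, 233.5]
ee_rot: [0.0, 0.989, 0.148, 0.0]
force: [-0.2, -0.2, -0.8]
grip_width: 0.741
grip_force: 55.7
yaw 0.000 then x -0.0003 y -0.0004 z 0.0163 | t 54.2 j6 0.97 j1 -0.30
```

```bash
python3 -m pendant '-0.0003 -0.0003 0.003 0; 0 0 0.004 0; 0 0 0 0; 0 0 0.003 0; 0 0 0.003 0; 0 0 0.002 0; 0 0 0.0015 0; 0 0 0 0; 0 0 0 0'
python3 -c "
from h import *
go(631,-76,217.2,.296)"
```

```text
time_s: 55.3
eef_pos: [631.0, -76.1, 217.1]
ee_rot: [0.0, 0.989, 0.148, 0.0]
force: [-1.2, 0.2, 5.3]
grip_width: 0.746
grip_force: 56.2
yaw 0.000 then x 0.0000 y -0.0001 z -0.0001 | t 55.3 j6 0.97 j1 -0.30
```

```bash
python3 -m pendant '0 0 0 0; 0 0 0 0; 0 0 -0.03 0; 0 0 -0.05 0; 0 0 -0.04 0; -0.05 0 0 0; 0 0 0 0; 0 0 0 0' 1
python3 - <<'E'
from h import *
r=cap('wrist','p2.png'); m=tubmask(r,'purple')
for z in (200,208,214): print(z,fit(r,m,TUB,[632,-77,.29],z))
go(381,-267,220,-.065)
E
```

```text
time_s: 56.3
eef_pos: [583.4, -90.7, 336.7]
ee_rot: [0.0, 0.989, 0.148, 0.0]
force: [0.0, 0.6, -0.3]
grip_width: 1.004
grip_force: 0.0
200 (array([ 6.32052054e+02, -7.46712649e+01,  3.00761480e-01]), np.float64(0.0464215746514161))
208 (array([ 6.31322522e+02, -7.54401075e+01,  2.97114750e-01]), np.float64(0.018105852082235568))
214 (array([ 6.30488970e+02, -7.53508825e+01,  2.97090857e-01]), np.float64(0.07019459042002016))
yaw 0.361 then x -0.1908 y 0.1892 z 0.1165 | t 56.4 j6 0.92 j1 -0.35
```

View pics/p2.png

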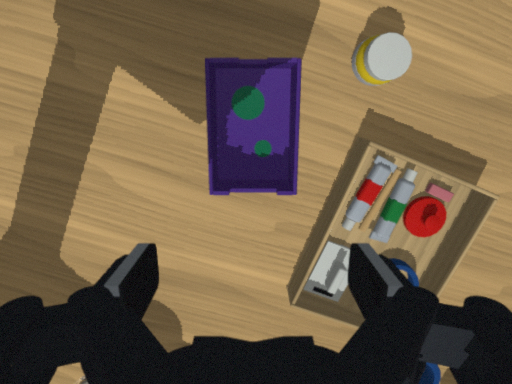

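All six tubs are stacked. The purple top tub sits at (253,125) and fits at z=208. Now the lid.

```bash
python3 -m pendant '0 0 0 0.181; 0 0 0 0.18; -0.0318 0.0315 0.0225 0; -0.0318 0.0315 0.0225 0; -0.0318 0.0315 0.0225 0; -0.0318 0.0315 0.0225 0; -0.0318 0.0315 0.0225 0; -0.0318 0.0317 0.0225 0; 0 0 0 0; 0 0 0 0'
python3 - <<'E'
from h import *
r=cap('wrist','l1.png'); np.save('l1.npy',r,allow_pickle=True); h=hsv(r)
m=(h[...,1]<45)&(h[...,2]>110)
q=w2px(r,[435,-271,16])[0].round().astype(int); print(q)
k=np.zeros_like(m); k[max(0,q[1]-90):q[1]+90,max(0,q[0]-70):q[0]+70]=1
v=r['color'].copy(); 
cv2.imwrite('pics/l1b.png',cv2.resize(np.hstack([v[20:300,120:400,::-1],np.repeat((m*255).astype(np.uint8)[20:300,120:400,None],3,2)]),None,fx=1.4,fy=1.4,interpolation=2))
E
```

```text
time_s: 57.6
eef_pos: [381.3, -267.4, 201.9]
ee_rot: [0.0, 0.999, -0.032, 0.0]
force: [-0.2, 0.4, 0.6]
grip_width: 1.002
grip_force: 0.0
[254 118]
```

View pics/l1b.png

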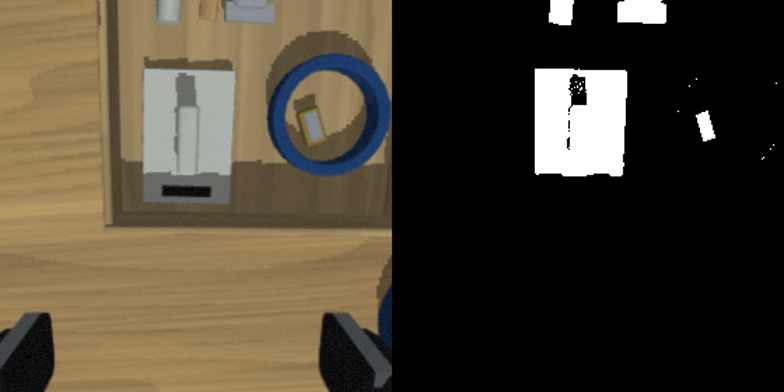

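The crop shows the white lid with its plate from (143,68) to (233,204), the bar handle at (187,140) and the black stripe at (187,191) facing the robot. It's the only white plate with a bar handle, so it is the right one. I'll include its shadowed part in the mask and fit.

```bash
python3 - <<'E'
from h import *
r=np.load('l1.npy',allow_pickle=True).item(); h=hsv(r)
for s in (50,65):
    m=((h[...,1]<s)&(h[...,2]>70)).astype(np.uint8); m=cv2.morphologyEx(m,cv2.MORPH_OPEN,np.ones((3,3)))
    p,c=fit(r,m,LID,[435,-270,-.065],6); print(s,p.round(3),c)
go(p[0],p[1],90,p[2])
E
```

```text
50 [ 4.34548e+02 -2.71062e+02 -8.70000e-02] 0.014371409421688889
65 [ 4.34649e+02 -2.71228e+02 -9.10000e-02] 0.020884430425943852
yaw 0.027 then x 0.0533 y -0.0007 z 0.1120 | t 57.6 j6 0.77 j1 -0.86
```

```bash
python3 -m pendant '0 0 0 0.026; 0.0533 -0.0007 0 0; 0 0 0.06 0; 0 0 0.05 0; 0 0 0.035 0; 0 0 0 0; 0 0 0 0; 0 0 0 0' 0.4
python3 -c "
from h import *
go(434.6,-271.1,19.5,-.089)"
```

```text
time_s: 58.65
eef_pos: [434.3, -271.8, 58.2]
ee_rot: [0.001, 0.999, -0.045, 0.001]
force: [-0.7, -0.9, 1.3]
grip_width: 0.396
grip_force: 0.0
yaw -0.002 then x 0.0002 y -0.0007 z 0.0387 | t 58.6 j6 0.87 j1 -0.79
```

```bash
python3 -m pendant '0 -0.0005 0.02 0; 0 0 0.0165 0; 0 0 0 0; 0 0 0 0; 0 0 0 0'
python3 -m pendant '0 0 0 0; 0 0 0 0; 0 0 0 0;0 0 0 0' 0 50
python3 -m pendant '0 0 -0.03 0; 0 0 -0.05 0; 0 0 -0.05 0; 0 0 -0.05 -0.187; 0 0 -0.05 -0.187; 0 0 -0.04 0; 0 0 0 0'
python3 -c "
from h import *
go(631.3,-75.9,280,.296)"
```

```text
time_s: 59.28
eef_pos: [433.9, -271.1, 20.6]
ee_rot: [0.0, 0.999, -0.045, 0.0]
force: [-0.1, -0.3, -0.7]
grip_width: 0.402
grip_force: 0.0
time_s: 59.78
eef_pos: [433.8, -271.0, 20.5]
ee_rot: [0.0, 0.999, -0.045, 0.0]
force: [-0.9, 0.1, 5.7]
grip_width: 0.152
grip_force: 49.6
time_s: 60.65
eef_pos: [434.2, -271.3, 292.5]
ee_rot: [0.002, 0.99, 0.141, 0.002]
force: [0.5, -0.3, -2.0]
grip_width: 0.155
grip_force: 48.8
yaw -0.013 then x 0.2455 y -0.1294 z 0.0125 | t 60.6 j6 0.50 j1 -0.79
```

```bash
python3 -m pendant '0.0408 -0.0215 0 0; 0.0408 -0.0215 0 0; 0.0408 -0.0215 0 0; 0.0408 -0.0215 0 0; 0.0408 -0.0215 0 0; 0.0408 -0.0215 0 0; 0 0 0 0; 0 0 0 0; 0 0 0 0'
python3 -c "
from h import *
go(630.5,-76.1,262.5,.296)"
```

```text
time_s: 61.78
eef_pos: [632.0, -79.4, 289.8]
ee_rot: [-0.0, 0.99, 0.141, -0.0]
force: [-0.7, 0.5, -1.1]
grip_width: 0.151
grip_force: 48.9
yaw -0.014 then x -0.0005 y -0.0036 z 0.0273 | t 61.8 j6 0.98 j1 -0.31
```

```bash
python3 -m pendant '-0.0005 -0.0036 0 -0.014; 0 0 0.008 0; 0 0 0.002 0; 0 0 0 0; 0 0 0 0; 0 0 0 0'
python3 -c "
from h import *
go(630.5,-76.1,262.5,.296)
cap('wrist','l2.png')"
```

```text
time_s: 62.52
eef_pos: [631.2, -75.2, 280.1]
ee_rot: [0.0, 0.989, 0.148, 0.0]
force: [-0.6, 0.2, -0.2]
grip_width: 0.154
grip_force: 48.9
yaw 0.001 then x -0.0009 y 0.0007 z 0.0176 | t 62.5 j6 0.97 j1 -0.30
```

View pics/l2.png

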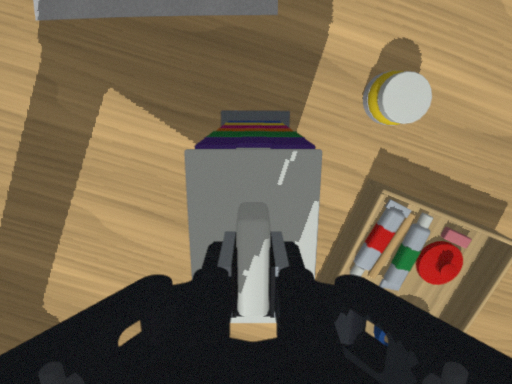

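The lid is held level and lined up over the stack: its plate's far edge is at (253,150), with the purple rim just beyond. Lowering.

```bash
python3 -m pendant '-0.0007 0.0006 0.003 0; 0 0 0.004 0; 0 0 0 0; 0 0 0.003 0; 0 0 0.003 0; 0 0 0.003 0; 0 0 0.0015 0; 0 0 0 0; 0 0 0 0'
python3 -c "
from h import *
go(630.5,-76.1,262.5,.296)"
```

```text
time_s: 63.7
eef_pos: [630.6, -76.0, 262.5]
ee_rot: [-0.0, 0.989, 0.148, 0.0]
force: [-0.3, -0.0, -0.2]
grip_width: 0.153
grip_force: 49.0
yaw 0.001 then x -0.0002 y 0.0001 z -0.0000 | t 63.7 j6 0.97 j1 -0.30
```

```bash
python3 -m pendant '0 0 0.0005 0; 0 0 0 0'
python3 -m pendant '0 0 0 0; 0 0 0 0; 0 0 0 0; 0 0 -0.03 0; 0 0 -0.04 0; -0.05 0 0 0; 0 0 0 0; 0 0 0 0' 0.4
python3 - <<'E'
from h import *
r=cap('wrist','l3.png'); h=hsv(r)
m=((h[...,1]<50)&(h[...,2]>110)).astype(np.uint8); m[:15]=0
for z in (240,248,254): print(z,fit(r,m,LID,[631,-76,.296],z))
r=cap('side'); cv2.imwrite('pics/s3.png',cv2.resize(r['color'][90:260,150:350,::-1],(800,680))[:600])
E
```

```text
time_s: 63.95
eef_pos: [630.7, -76.0, 262.5]
ee_rot: [0.0, 0.989, 0.148, 0.0]
force: [-0.0, -0.3, 2.2]
grip_width: 0.155
grip_force: 49.3
time_s: 64.95
eef_pos: [583.1, -90.6, 332.3]
ee_rot: [0.0, 0.989, 0.148, 0.0]
force: [0.4, -0.1, -0.3]
grip_width: 0.402
grip_force: 0.0
240 (array([ 6.32015180e+02, -7.56037242e+01,  3.06902918e-01]), np.float64(0.05009271416486019))
248 (array([ 6.31089484e+02, -7.52623897e+01,  2.99072604e-01]), np.float64(0.018683483241881623))
254 (array([ 6.30015296e+02, -7.52119588e+01,  3.09335416e-01]), np.float64(0.07126955030113818))
```

View pics/s3.png

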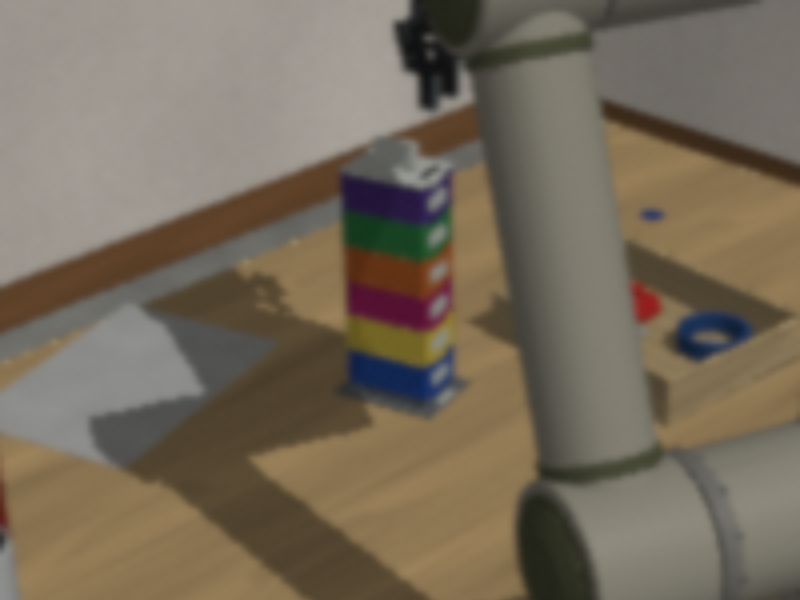

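View pics/l3.png

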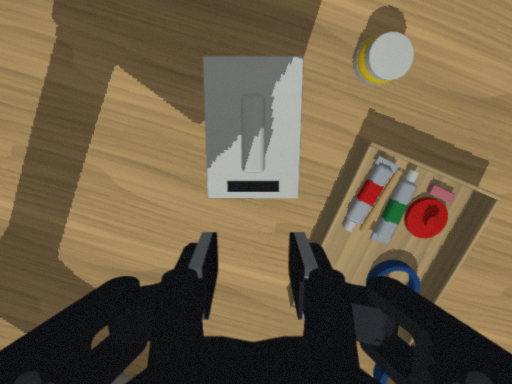

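The side view shows all six tubs in a straight stack, with the lid level on top at (400,160). The wrist view shows the lid at (253,127), fitting at z=248 with its stripe to the front. The crate contents lie in place and the gripper is clear, so I'm handing in.

```bash
python3 -c "
from rig import ctrl
print(ctrl.finish_job())"
```

```text
the job is handed in; nothing more can be done
None
```

The job is handed in, with no verdict returned: the green-band tube is in the crate, and in the last pictures all six tubs and the lid sit stacked fully down and level on the base, with the brush pot, spray can and small paint pot left alone.

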